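# Hole saws back on their rack in order of size

## Robot

A 7-joint arm with a two-finger parallel gripper is mounted at the origin on a cart in front of the work surface, level with it; the furniture and walls round the work are solid. World frame = base frame: x ahead of the robot, y to its left, z up, the work surface at z = 0. Lengths are in m, angles in rad, forces in N, time in s.
With the tool pointing down it reaches from about 0.35 to 0.9 m from the base axis. Payload 8.1 kg.
Tool frame: the origin (TCP) lies at the very end of the fingers, on their centre line; the grasp point (between the pads) lies 19 mm behind it; x points along the fingers, y is the direction in which the jaws open and shut, and the axes are right-handed (so a half turn about x gives the same grasp; the last joint's range is limited). The gripper opens to 92 mm and grips with 3 to 60 N. Pads are 19 mm wide; open, the fingers measure 130 mm over their backs; the gripper's body (75 mm by 190 mm) begins 47 mm behind the grasp point.
Start: joints at [-1.377, 0.434, 0.025, 1.573, -0.012, 1.134, -0.075], TCP at [0.183, 0.598, 0.227] pointing down, gripper open.
Joint ranges: [-2.62, 2.62], [-0.44, 2.09], [-1.27, 1.32], [0.08, 2.57], [-1.32, 4.46], [0.12, 2], [-2.74, 2.74]. Speed limits (rad/s): [2.22, 2.22, 3.01, 3.01, 3.14, 3.14, 3.14].

## Interface

Orientations are given as a rotation vector (axis times angle).
In Python, from cell import arm gives the robot as it stands.
- The arm moves only by the tool servo_tool, never from a script. Its argument "plan" is a list of rows, each a list of 2 entries, a list of its own where there are three numbers: the shift along the world's x, y, z in cm, then the turn, a rotation vector about the world's x, y, z in degrees. A call has 1 to 12 rows; each row is the pose to reach, as a shift and turn from the pose measured when the call began; what a row does not reach only later rows make up. A row lasts 1/10 s, in which the tool goes at most 50 mm and 8.59 degrees, less where a joint would pass 70% of its speed; a pose out of reach is approached as far as the arm can. A call with a gripper value outside its range is refused whole. "grip" is the opening, from 0 (shut) to 1 (fully open), set as the call begins (left out, the last holds). The fingers move at their own pace and stop on an object; "squeeze" is the grip in N (left out, the last holds). Time passes only in rows, so rows that repeat a pose let the fingers close. It gives the time, the measured TCP pose, the force and the opening at its end, in the units of the state.
- arm.observe(): the state, without advancing time (a new reading comes with each control period).
- arm.get_image(name): name is "side" or "top"; returns a dict with "frame" (400x640x3 uint8, blue, green, red), "fx", "fy", "cx", "cy" (pixels), "D" ([k1, k2, p1, p2, k3] as OpenCV has them; the pictures are not rectified), "position" and "rotation" of the camera in the world. Camera axes: x right, y down, z forward; pixel columns grow to the right and rows downward; lengths in m; the calibration is good to about 2 mm. A picture is of the moment at which its call begins. There is no depth.
- arm.sign_off(): hands the job in, once; it reports no verdict.
Trained networks look in a picture, given as the dict that the camera call returned (one of the last four; its "shot" number tells which), for a name from the list of things; names that differ only in an ending like _2 or _b are one class to them, and where a whole thing is asked for, a point or a joint stands for the part that bears it (a point fixed in the world has none). Each returns a list of dicts, best first, with "score" (0 to 1); they miss things now and then, are a little off and sometimes report something else, mostly with a low value. They report only what shows in the picture. A call takes as long as a camera call. They do not tell look-alikes from the thing itself.
- arm.search_frame(picture, query): "at" ([column, row] in pixels, amid what is visible of it).
- arm.trace(picture, query): "pixels" (400x640 bool, what is visible of it) and "at" ([column, row] in pixels, amid what is visible of it).
The state is a dict: "clock": time; "joints": joint angles; "dq": joint speeds; "joint_efforts": joint torques, N m; "position": TCP position; "ee_rot": TCP orientation; "force": force on the tool from outside, world axes, zero at the start; "ft_torque": the same for the moment, N m; "width": opening from 0.0 (shut) to 1.0 (fully open).
Only numpy, scipy, OpenCV 4.12 (cv2) and the standard library are available. Lean on these libraries where they do the work, as an engineer would, in place of code of your own. Each camera call takes 0.05 s, during which the arm holds its last target.

## Task

Put the four loose hole saws back on the white rack, teeth down over the dowels, in order of size from the largest on the thickest dowel to the smallest on the thinnest. Each saw covers the black shadow painted round its dowel and stands flat on the board.

Things in the scene. Friction and masses are not known exactly. Their poses are not given: they have to be found in the camera images.
- rack: white melamine board, 84 x 258 mm, 18 mm thick, fixed to the bench; four upright dowels in a row along it. Origin: centre of its underside; z up; y along the board towards the thickest dowel (dowels at y = +91, +16, -49 and -105 mm, thickest first, at x = 0). A grinder 250 mm tall stands at the right (world x 0.39 to 0.61, y below -0.47), near the gripper's start
- dowel_40: the thickest dowel on the rack, 40 mm in diameter, 28 mm tall, fixed, its top edge bevelled 3 mm; on the board round its foot the shadow of its saw is painted, a black disc 66 mm across. Origin: centre of its foot, on the board's top face; z up
- dowel_30: the second thickest dowel on the rack, 30 mm in diameter, 28 mm tall, fixed, its top edge bevelled 3 mm; on the board round its foot the shadow of its saw is painted, a black disc 56 mm across. Origin: centre of its foot, on the board's top face; z up
- dowel_20: the second thinnest dowel on the rack, 20 mm in diameter, 28 mm tall, fixed, its top edge bevelled 3 mm; on the board round its foot the shadow of its saw is painted, a black disc 46 mm across. Origin: centre of its foot, on the board's top face; z up
- dowel_12: the thinnest dowel on the rack, 12 mm in diameter, 28 mm tall, fixed, its top edge bevelled 3 mm; on the board round its foot the shadow of its saw is painted, a black disc 37 mm across. Origin: centre of its foot, on the board's top face; z up
- saw_64: loose blue hole saw, the largest: a round steel cup 64 mm in outer diameter, 46 mm tall, wall 3 mm (bore 58 mm), closed on top (5 mm thick, so 41 mm deep inside) and standing mouth down with its bright teeth on the bench. Origin: centre of its open toothed rim, on the bench at the start; z up to the closed end. About 182 g, may differ by a third
- saw_54: loose blue hole saw, the second largest: a round steel cup 54 mm in outer diameter, 46 mm tall, wall 3 mm (bore 48 mm), closed on top (5 mm thick, so 41 mm deep inside) and standing mouth down with its bright teeth on the bench. Origin: centre of its open toothed rim, on the bench at the start; z up to the closed end. About 152 g, may differ by a third
- saw_44: loose blue hole saw, the second smallest: a round steel cup 44 mm in outer diameter, 46 mm tall, wall 3 mm (bore 38 mm), closed on top (5 mm thick, so 41 mm deep inside) and standing mouth down with its bright teeth on the bench. Origin: centre of its open toothed rim, on the bench at the start; z up to the closed end. About 122 g, may differ by a third
- saw_35: loose blue hole saw, the smallest: a round steel cup 35 mm in outer diameter, 46 mm tall, wall 3 mm (bore 29 mm), closed on top (5 mm thick, so 41 mm deep inside) and standing mouth down with its bright teeth on the bench. Origin: centre of its open toothed rim, on the bench at the start; z up to the closed end. About 95 g, may differ by a third
Not all that is in view belongs to the job. What is shaped like the saw_64 but purple is not meant. What is shaped like the saw_44 but orange is not meant.

How it is judged:
At the end, for the whole second after the job is handed in: Each saw stands upright (within 0.08 rad) over its own dowel (64 mm saw on the 40 mm dowel, 54 on 30, 44 on 20, 35 on 12), its axis within 12 mm of the dowel's, its toothed rim down on the board (within 4 mm), at rest (below 0.02 m/s) (horizontal distance between saw_64 and dowel_40 below 0.012 m and z of saw_64 in the frame of dowel_40 between -0.004 and 0.004 m and angle between each of saw_64, saw_54, saw_44, saw_35's own z axis and vertical below 0.08 rad and linear speed of each of saw_64, saw_54, saw_44, saw_35 below 0.02 m/s and horizontal distance between saw_54 and dowel_30 below 0.012 m and z of saw_54 in the frame of dowel_30 between -0.004 and 0.004 m and horizontal distance between saw_44 and dowel_20 below 0.012 m and z of saw_44 in the frame of dowel_20 between -0.004 and 0.004 m and horizontal distance between saw_35 and dowel_12 below 0.012 m and z of saw_35 in the frame of dowel_12 between -0.004 and 0.004 m); the robot touches nothing.
It also fails if it takes over 104 s, if anything falls off the work surface, if the arm or the gripper's body presses on something with over 40 N, if the wrist force passes 120 N, or if a joint passes its speed limit or range.

## Working session

There is one attempt and no reset: what is moved stays moved. The work goes in short steps, Python scripts to look and compute and a tool call to move; the robot and the scene stay as the last step left them, time stands still between calls to the robot, and variables do not carry over. Pictures are saved under pics/ and viewed, and the job is handed in when it is done.

Besides the shell and the picture viewer there is one more tool, called after "Emit:" by a JSON object that holds its "name" and its "arguments", one argument or row to a line. servo_tool: Moves the arm, as the interface text tells. Its arguments: {"type":"object","properties":{"plan":{"type":"array","items":{"type":"array"}},"grip":{"type":"number"},"squeeze":{"type":"number"}},"required":["plan"]}

```bash
mkdir -p pics; ls; python3 - <<'E'
from cell import arm
import cv2
s=arm.observe(); print({k:(v if not hasattr(v,'round') else v) for k,v in s.items()})
for n in ("side","top"):
    p=arm.get_image(n); cv2.imwrite(f"pics/{n}0.png",p["frame"]); print(n,{k:v for k,v in p.items() if k!="frame"})
E
```

```text
pics
{'clock': 0.0, 'joints': array([-1.37661722,  0.43522055,  0.02497881,  1.57411471, -0.01156397,
        1.13397028, -0.07509186]), 'dq': array([-6.42812447e-05,  8.96957696e-04,  1.18561052e-03,  1.50251728e-03,
       -5.94719485e-04, -8.84779819e-04, -1.48232252e-03]), 'joint_efforts': array([ 1.17496766e-03, -6.67851162e+01,  9.85190570e-01, -3.14457786e+01,
       -6.06796495e-02,  4.28510341e-02,  1.59256829e-04]), 'position': array([0.18269642, 0.59716702, 0.22593974]), 'ee_rot': array([ 0.23174248,  1.55826617, -0.23421262]), 'force': array([ 0.03793538,  0.20126889, -0.28955975]), 'ft_torque': array([-0.01646403, -0.04429214,  0.03103433]), 'width': 0.9995691609858273}
side {'fx': 431.67747008965654, 'fy': 431.67747008965654, 'cx': 327.52591981134873, 'cy': 191.30097876353068, 'D': array([-0.06831331,  0.        ,  0.        ,  0.        ,  0.        ]), 'position': array([ 0.28724423, -1.17241194,  0.60328833]), 'rotation': array([-1.97714901,  0.18997984, -0.10799472]), 'shot': 1}
top {'fx': 395.4955973616224, 'fy': 395.4955973616224, 'cx': 324.3801913290997, 'cy': 198.25000724211594, 'D': array([-0.0642783,  0.       ,  0.       ,  0.       ,  0.       ]), 'position': array([0.36942516, 0.01384408, 1.04361456]), 'rotation': array([-2.14877009,  2.10708011, -0.15655667]), 'shot': 2}
```

View pics/side0.png

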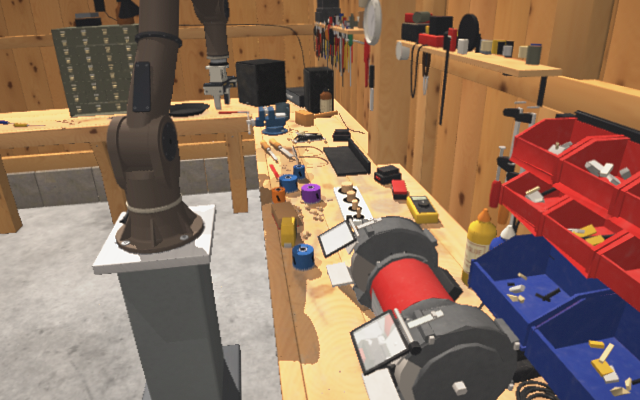

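View pics/top0.png

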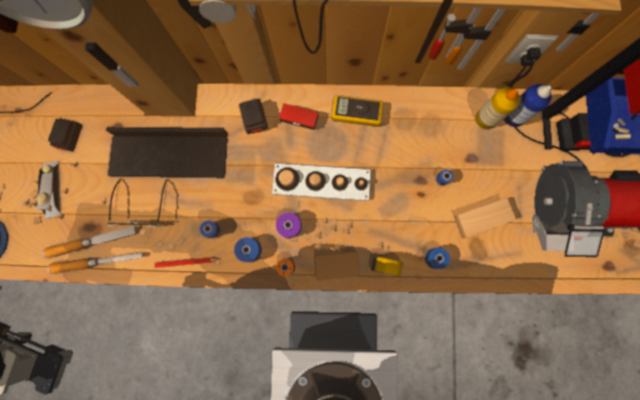

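Top view: there are blue saws at (209,229), (247,249), (445,177) and (438,258). The purple decoy is at (289,225) and the orange one at (286,266). The rack is at about (322,182), with its thickest dowel on the left. Next I'll measure them.

```bash
cat > h.py <<'E'
import numpy as np, cv2
from scipy.spatial.transform import Rotation as R
def K(p): return np.array([[p["fx"],0,p["cx"]],[0,p["fy"],p["cy"]],[0,0,1]])
def ray(p,uv):
    n=cv2.undistortPoints(np.array([[uv]],float),K(p),np.array(p["D"]))[0,0]
    d=R.from_rotvec(p["rotation"]).as_matrix()@np.array([n[0],n[1],1]); return np.array(p["position"]),d/np.linalg.norm(d)
def onz(p,uv,z):
    o,d=ray(p,uv); return o+d*(z-o[2])/d[2]
def proj(p,X):
    Rm=R.from_rotvec(p["rotation"]).as_matrix().T; rv=cv2.Rodrigues(Rm)[0]; t=-Rm@np.array(p["position"])
    return cv2.projectPoints(np.array(X,float).reshape(-1,3),rv,t,K(p),np.array(p["D"]))[0].reshape(-1,2)
def tri(p1,u1,p2,u2):
    o1,d1=ray(p1,u1);o2,d2=ray(p2,u2)
    A=np.stack([d1,-d2],1); s=np.linalg.lstsq(A,o2-o1,rcond=None)[0]
    a=o1+s[0]*d1;b=o2+s[1]*d2; return (a+b)/2,np.linalg.norm(a-b)
E
python3 - <<'E'
from cell import arm
from h import *
P={n:arm.get_image(n) for n in ("top","side")}
for n,p in P.items():
    for q in ["rack","dowel_40","dowel_30","dowel_20","dowel_12","saw_64","saw_54","saw_44","saw_35"]:
        r=arm.trace(p,q)
        print(n,q,[(np.round(d["at"],1).tolist(),round(d["score"],2),int(d["pixels"].sum())) for d in r[:4]])
# enlarged
t=P["top"]["frame"]; c=cv2.resize(t[140:290,180:470],None,fx=2.7,fy=2.7,interpolation=cv2.INTER_CUBIC); cv2.imwrite("pics/topz.png",c)
s=P["side"]["frame"]; c=cv2.resize(s[150:280,250:390],None,fx=4.5,fy=4.5,interpolation=cv2.INTER_CUBIC); cv2.imwrite("pics/sidez.png",c)
np.save("p0.npy",P,allow_pickle=True)
E
```

```text
top rack [([326.2, 183.3], 0.7, 1957)]
top dowel_40 [([317.7, 180.9], 0.77, 342), ([358.4, 182.1], 0.7, 145), ([287.3, 181.6], 0.58, 513), ([339.6, 181.0], 0.53, 247)]
top dowel_30 [([317.7, 180.9], 0.77, 342), ([358.4, 182.1], 0.7, 145), ([287.3, 181.6], 0.58, 513), ([339.6, 181.0], 0.53, 247)]
top dowel_20 [([317.7, 180.9], 0.77, 342), ([358.4, 182.1], 0.7, 145), ([287.3, 181.6], 0.58, 513), ([339.6, 181.0], 0.53, 247)]
top dowel_12 [([317.7, 180.9], 0.77, 342), ([358.4, 182.1], 0.7, 145), ([287.3, 181.6], 0.58, 513), ([339.6, 181.0], 0.53, 247)]
top saw_64 [([248.6, 249.3], 0.92, 561), ([287.4, 225.7], 0.88, 525), ([211.4, 232.7], 0.78, 282), ([439.0, 256.7], 0.75, 466)]
top saw_54 [([248.6, 249.3], 0.92, 561), ([287.4, 225.7], 0.88, 525), ([211.4, 232.7], 0.78, 282), ([439.0, 256.7], 0.75, 466)]
top saw_44 [([248.6, 249.3], 0.92, 561), ([287.4, 225.7], 0.88, 525), ([211.4, 232.7], 0.78, 282), ([439.0, 256.7], 0.75, 466)]
top saw_35 [([248.6, 249.3], 0.92, 561), ([287.4, 225.7], 0.88, 525), ([211.4, 232.7], 0.78, 282), ([439.0, 256.7], 0.75, 466)]
side rack [([348.8, 204.3], 0.63,
[... 222 characters left out ...]
([346.9, 187.2], 0.66, 138), ([351.8, 198.0], 0.6, 120), ([357.6, 217.5], 0.46, 77)]
side dowel_12 [([346.9, 187.2], 0.66, 138), ([351.8, 198.0], 0.6, 120), ([357.6, 217.5], 0.46, 77)]
side saw_64 [([301.0, 259.5], 0.88, 567), ([311.3, 194.1], 0.84, 366), ([289.9, 181.9], 0.78, 284), ([279.7, 193.1], 0.64, 199)]
side saw_54 [([301.0, 259.5], 0.88, 567), ([311.3, 194.1], 0.84, 366), ([289.9, 181.9], 0.78, 284), ([279.7, 193.1], 0.64, 199)]
side saw_44 [([301.0, 259.5], 0.88, 567), ([311.3, 194.1], 0.84, 366), ([289.9, 181.9], 0.78, 284), ([279.7, 193.1], 0.64, 199)]
side saw_35 [([301.0, 259.5], 0.88, 567), ([311.3, 194.1], 0.84, 366), ([289.9, 181.9], 0.78, 284), ([279.7, 193.1], 0.64, 199)]
```

View pics/topz.png

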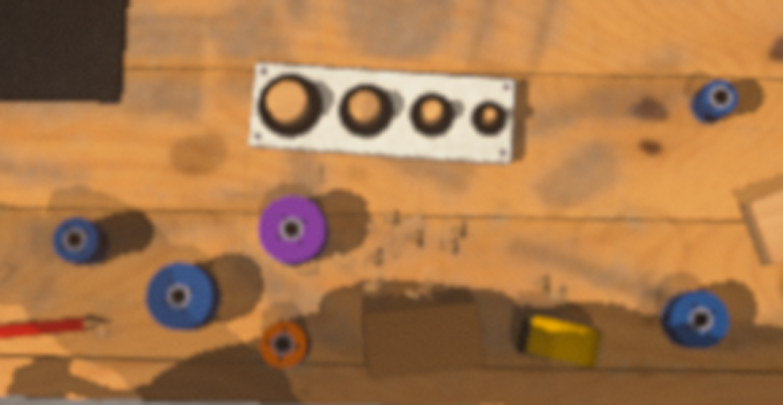

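View pics/sidez.png

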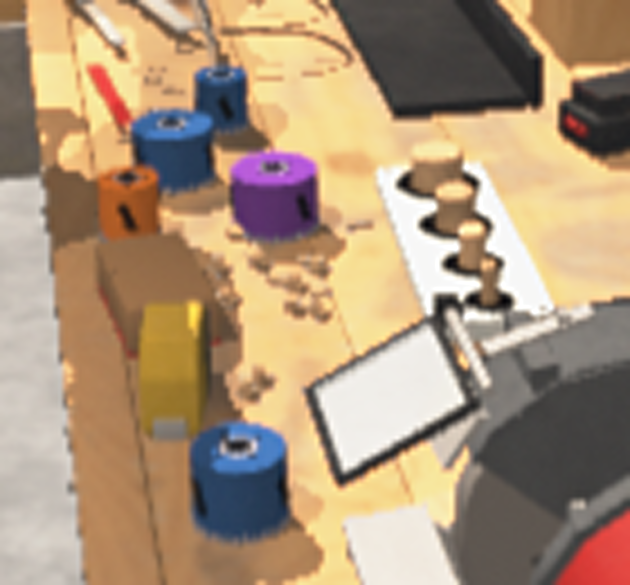

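```bash
python3 - <<'E'
from h import *
P=np.load("p0.npy",allow_pickle=True).item(); t,s=P["top"],P["side"]
T=dict(A=(207.8,228.9),B=(246,249.6),C=(446.7,175.9),D=(439.6,258.1),purple=(288,225),orange=(285,267))
S=dict(A=(298.9,166.2),B=(288.2,177.1),D=(302.9,249.1),purple=(311,187),orange=(278.5,189.3))
for k in T:
    print(k,"onz.046",onz(t,T[k],.046).round(4), tri(t,T[k],s,S[k]) if k in S else "")
dw=dict(d40=((287/2.7+180,102/2.7+140),(437/4.5+250,152/4.5+150)),d30=((366/2.7+180,104/2.7+140),(455/4.5+250,188/4.5+150)),d20=((434/2.7+180,108/2.7+140),(471/4.5+250,228/4.5+150)),d12=((489/2.7+180,114/2.7+140),(488/4.5+250,260/4.5+150)))
for k,(a,b) in dw.items(): print(k,tri(t,a,s,b),onz(t,a,.046).round(4))
for n,c in dict(tl=(257,64),tr=(514,79),br=(511,162),bl=(249,145)).items(): print(n,onz(t,(c[0]/2.7+180,c[1]/2.7+140),.018).round(4))
hsv=cv2.cvtColor(t["frame"],cv2.COLOR_BGR2HSV)
m=cv2.inRange(hsv,(100,100,40),(125,255,255)); m=cv2.morphologyEx(m,cv2.MORPH_CLOSE,np.ones((7,7)))
n,l,st,c=cv2.connectedComponentsWithStats(m)
for k in "ABCD":
    i=l[int(T[k][1])+3,int(T[k][0])]; print(k,i,st[i],c[i])
    cam=np.array(t["position"]); 
    # predicted area per size
    for r in (32,27,22,17.5):
        X=onz(t,T[k],.046); a=np.linspace(0,6.283,60); pts=np.concatenate([np.c_[X[0]+r/1e3*np.cos(a),X[1]+r/1e3*np.sin(a),0*a+z] for z in (0,.046)])
        print("   ",r,cv2.contourArea(cv2.convexHull(proj(t,pts).astype(np.float32))).__round__(),end="")
    print()
from scipy.spatial.transform import Rotation as R
print(R.from_rotvec([ 0.23174248,  1.55826617, -0.23421262]).as_matrix().round(3))
E
```

```text
A onz.046 [0.4496 0.3286 0.046 ] (array([0.45093435, 0.32881262, 0.04488752]), np.float64(0.002420231725957754))
B onz.046 [0.3996 0.2275 0.046 ] (array([0.40082408, 0.22760399, 0.04518689]), np.float64(0.0024302396986458892))
C onz.046 [ 0.5987 -0.2823  0.046 ] 
D onz.046 [ 0.3879 -0.2585  0.046 ] (array([ 0.38853913, -0.25873023,  0.04542051]), np.float64(0.0011756670274586886))
purple onz.046 [0.4639 0.1235 0.046 ] (array([0.46540446, 0.12346655, 0.04530578]), np.float64(0.002798511664815865))
orange onz.046 [0.3587 0.1274 0.046 ] (array([0.35940115, 0.12744803, 0.04512086]), np.float64(0.0015011013024887926))
d40 (array([0.58892467, 0.13257412, 0.04199302]), np.float64(0.0037260403937044145)) [0.5862 0.1323 0.046 ]
d30 (array([0.58596952, 0.05653371, 0.04597032]), np.float64(0.0009050041094526381)) [0.5855 0.0566 0.046 ]
d20 (array([ 0.58258072, -0.00835745,  0.04471358]), np.float64(0.0008668295771924484)) [ 0.5827 -0.0084  0.046 ]
d12 (array([ 0.57927919, -0.0611097 ,  0.04550011]), np.float64(0.0026312243639789344)) [ 0.5778 -0.0609  0.046 ]
tl [0.6303 0.1669 0.018 ]
tr [ 0.6193 -0.0874  0.018 ]
br [ 0.5365 -0.0846  0.018 ]
bl [0.5486 0.1714 0.018 ]
A 0 [     0      0    640    400 251806] [315.61156208 200.50070292]
    32 601    27 445    22 313    17.5 213
B 0 [     0      0    640    400 251806] [315.61156208 200.50070292]
    32 577    27 423    22 293    17.5 196
C 0 [     0      0    640    400 251806] [315.61156208 200.50070292]
    32 598    27 445    22 315    17.5 216
D 0 [     0      0    640    400 251806] [315.61156208 200.50070292]
    32 614    27 453    22 316    17.5 213
[[-0.     0.292  0.956]
 [-0.002  0.956 -0.292]
 [-1.    -0.002  0.   ]]
```

Emit:
{"name": "servo_tool", "arguments": {
  "plan": [
    [[26.7, -26.9, -3], [0, 0, -73]],
    [[26.7, -26.9, -3], [0, 0, -73]],
    [[26.7, -26.9, -3], [0, 0, -73]],
    [[26.7, -26.9, -3], [0, 0, -73]],
    [[26.7, -26.9, -3], [0, 0, -73]],
    [[26.7, -26.9, -3], [0, 0, -73]],
    [[26.7, -26.9, -3], [0, 0, -73]],
    [[26.7, -26.9, -3], [0, 0, -73]],
    [[26.7, -26.9, -3], [0, 0, -73]],
    [[26.7, -26.9, -3], [0, 0, -73]],
    [[26.7, -26.9, -3], [0, 0, -73]],
    [[26.7, -26.9, -3], [0, 0, -73]]
  ],
  "grip": 1,
  "squeeze": 30
}}

```text
clock: 2.3
position: [0.4491, 0.3296, 0.1967]
ee_rot: [1.207, 1.211, -1.207]
force: [0.8, 0.2, 0.5]
width: 1.0
```

```bash
python3 - <<'E'
from h import *
P=np.load("p0.npy",allow_pickle=True).item(); t=P["top"]["frame"]
c=[cv2.resize(t[int(v)-20:int(v)+20,int(u)-20:int(u)+20],(300,300),interpolation=cv2.INTER_CUBIC) for u,v in [(247,249),(438,258),(209,229),(445,177)]]
cv2.imwrite("pics/saws.png",np.vstack([np.hstack(c[:2]),np.hstack(c[2:])])[:600])
E
```

```text
(no output)
```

View pics/saws.png

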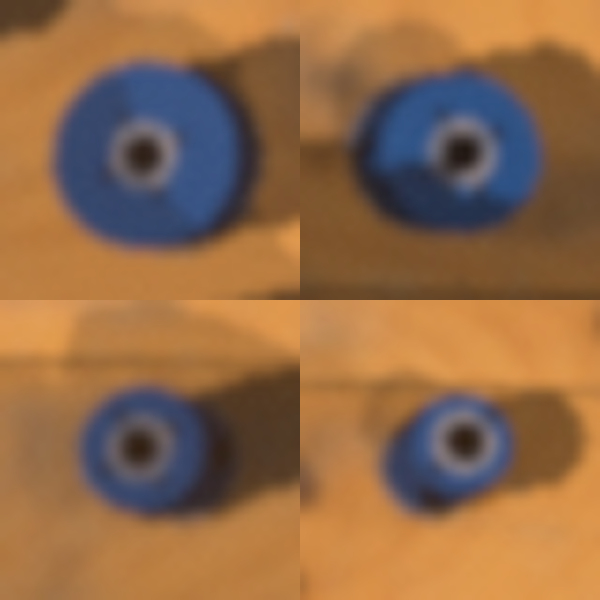

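The crops confirm the sizes. All four are blue: (247,249) is saw_64, (438,258) is saw_54, (209,229) is saw_44 and (445,177) is saw_35. The purple saw (289,225) and orange saw (286,266) are decoys. I'll start with saw_44.

Emit:
{"name": "servo_tool", "arguments": {
  "plan": [
    [[0.1, -0.1, -4], [0, 0, 0]],
    [[0.1, -0.1, -8], [0, 0, 0]],
    [[0.1, -0.1, -12], [0, 0, 0]],
    [[0.1, -0.1, -15], [0, 0, 0]],
    [[0.1, -0.1, -17], [0, 0, 0]],
    [[0.1, -0.1, -18.2], [0, 0, 0]],
    [[0.1, -0.1, -18.2], [0, 0, 0]],
    [[0.1, -0.1, -18.2], [0, 0, 0]],
    [[0.1, -0.1, -18.2], [0, 0, 0]]
  ]
}}

```text
clock: 3.2
position: [0.4508, 0.3294, 0.016]
ee_rot: [1.208, 1.212, -1.204]
force: [0.1, 0.4, 0.3]
width: 1.0
```

Emit:
{"name": "servo_tool", "arguments": {
  "plan": [
    [[0, 0, 0], [0, 0, 0]],
    [[0, 0, 0], [0, 0, 0]],
    [[0, 0, 0], [0, 0, 0]],
    [[0, 0, 0], [0, 0, 0]],
    [[0, 0, 0], [0, 0, 0]],
    [[0, 0, 0], [0, 0, 0]],
    [[0, 0, 0], [0, 0, 0]],
    [[0, 0, 0], [0, 0, 0]]
  ],
  "grip": 0,
  "squeeze": 30
}}

```text
clock: 4.0
position: [0.4508, 0.3293, 0.016]
ee_rot: [1.208, 1.211, -1.204]
force: [0.6, 0.4, 0.0]
width: 0.48
```

Emit:
{"name": "servo_tool", "arguments": {
  "plan": [
    [[0, 0, 4], [0, 0, 0]],
    [[0, 0, 8], [0, 0, 0]],
    [[0, 0, 12], [0, 0, 0]],
    [[3, -5, 12], [0, 0, 0]],
    [[5, -10, 12], [0, 0, 0]],
    [[7, -15, 12], [0, 0, 0]],
    [[9, -20, 12], [0, 0, 0]],
    [[11, -25, 12], [0, 0, 0]],
    [[12, -29, 12], [0, 0, 0]],
    [[13.1, -33.6, 12], [0, 0, 0]],
    [[13.1, -33.6, 12], [0, 0, 0]],
    [[13.1, -33.6, 12], [0, 0, 0]]
  ]
}}

```text
clock: 5.2
position: [0.5819, -0.0101, 0.1359]
ee_rot: [1.211, 1.208, -1.209]
force: [-0.1, 1.1, -1.2]
width: 0.481
```

```bash
python3 - <<'E'
from cell import arm
from h import *
p=arm.get_image("top"); t=p["frame"]; cv2.imwrite("pics/t1.png",cv2.resize(t[110:290,180:470],None,fx=2.7,fy=2.7))
p=arm.get_image("side"); t=p["frame"]; cv2.imwrite("pics/s1.png",cv2.resize(t[100:280,250:450],None,fx=3.3,fy=3.3))
o=arm.observe();print(o["position"],o["width"])
E
```

```text
[ 0.58138112 -0.00556577  0.13559194] 0.47619236616953464
```

View pics/s1.png

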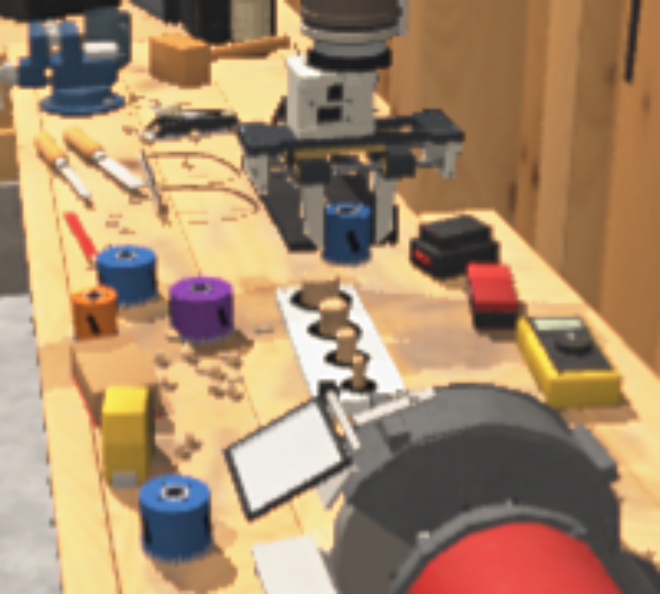

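The side view shows saw_44 upright in the jaws at about (348,232) in the crop, above the rack. Lowering it now.

Emit:
{"name": "servo_tool", "arguments": {
  "plan": [
    [[0, -0.1, -2], [0, 0, 0]],
    [[0.1, -0.1, -4], [0, 0, 0]],
    [[0.1, -0.1, -6], [0, 0, 0]],
    [[0.1, -0.1, -7.5], [0, 0, 0]],
    [[0.1, -0.1, -8.7], [0, 0, 0]],
    [[0.1, -0.1, -9.5], [0, 0, 0]],
    [[0.1, -0.1, -9.9], [0, 0, 0]],
    [[0.1, -0.1, -10.1], [0, 0, 0]],
    [[0.1, -0.1, -10.1], [0, 0, 0]],
    [[0.1, -0.1, -10.1], [0, 0, 0]]
  ]
}}

```text
clock: 6.3
position: [0.5828, -0.0066, 0.0351]
ee_rot: [1.209, 1.212, -1.204]
force: [-0.8, 0.5, -2.4]
width: 0.477
```

Emit:
{"name": "servo_tool", "arguments": {
  "plan": [
    [[0, 0, -0.1], [0, 0, 0]],
    [[0, 0, -0.2], [0, 0, 0]],
    [[0, 0, -0.2], [0, 0, 0]]
  ]
}}

```text
clock: 6.6
position: [0.5832, -0.0066, 0.0339]
ee_rot: [1.209, 1.212, -1.203]
force: [-2.5, -0.3, 6.0]
width: 0.48
```

Emit:
{"name": "servo_tool", "arguments": {
  "plan": [
    [[0, 0, 0], [0, 0, 0]],
    [[0, 0, 0], [0, 0, 0]],
    [[0, 0, 0], [0, 0, 0]],
    [[0, 0, 0], [0, 0, 0]],
    [[0, 0, 0], [0, 0, 0]],
    [[0, 0, 0], [0, 0, 0]]
  ],
  "grip": 1
}}

```text
clock: 7.2
position: [0.5832, -0.0066, 0.0339]
ee_rot: [1.209, 1.212, -1.203]
force: [0.6, 0.2, 0.4]
width: 0.951
```

Emit:
{"name": "servo_tool", "arguments": {
  "plan": [
    [[0, 0, 3], [0, 0, 0]],
    [[0, 0, 6], [0, 0, 0]],
    [[0, 0, 10], [0, 0, 0]],
    [[-3, 4, 12], [0, 0, 0]],
    [[-6, 8, 12], [0, 0, 0]],
    [[-9, 12, 12], [0, 0, 0]],
    [[-12, 16, 12], [0, 0, 0]],
    [[-15, 20, 12], [0, 0, 0]],
    [[-18.3, 23.4, 12], [0, 0, 0]],
    [[-18.3, 23.4, 12], [0, 0, 0]],
    [[-18.3, 23.4, 12], [0, 0, 0]],
    [[-18.3, 23.4, 12], [0, 0, 0]]
  ]
}}

```text
clock: 8.4
position: [0.401, 0.2265, 0.154]
ee_rot: [1.21, 1.211, -1.204]
force: [0.2, -0.1, 0.1]
width: 1.003
```

```bash
python3 - <<'E'
from cell import arm
from h import *
p=arm.get_image("side"); t=p["frame"]; cv2.imwrite("pics/s2.png",cv2.resize(t[100:280,250:450],None,fx=3.3,fy=3.3))
o=arm.observe();print(o["position"],o["width"])
E
```

```text
[0.40124597 0.22621258 0.15397809] 1.0044686490261785
```

View pics/s2.png

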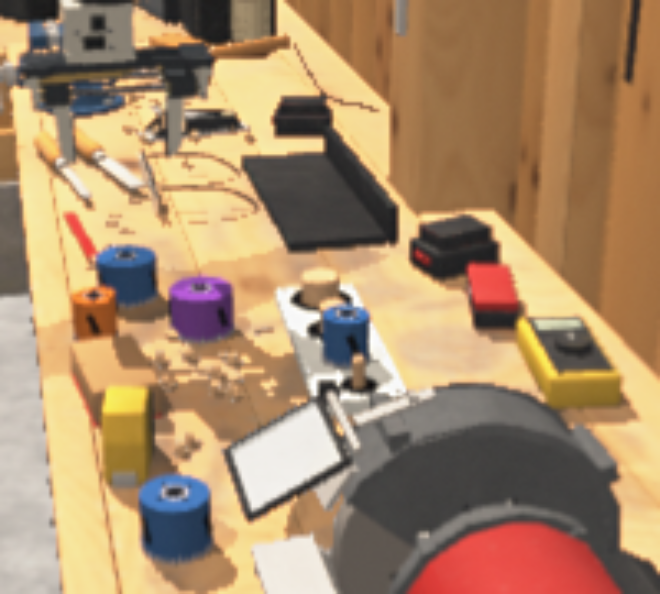

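saw_44 stands over the third dowel at about (346,335) in the crop. Next is saw_64.

Emit:
{"name": "servo_tool", "arguments": {
  "plan": [
    [[-0.1, 0.1, -4], [0, 0, 0]],
    [[-0.1, 0.1, -8], [0, 0, 0]],
    [[-0.1, 0.1, -11], [0, 0, 0]],
    [[-0.1, 0.1, -13], [0, 0, 0]],
    [[-0.1, 0.1, -13.9], [0, 0, 0]],
    [[-0.1, 0.1, -13.9], [0, 0, 0]],
    [[-0.1, 0.1, -13.9], [0, 0, 0]],
    [[-0.1, 0.1, -13.9], [0, 0, 0]]
  ]
}}

```text
clock: 9.25
position: [0.4011, 0.2274, 0.016]
ee_rot: [1.213, 1.21, -1.203]
force: [0.2, 0.4, -0.0]
width: 0.999
```

Emit:
{"name": "servo_tool", "arguments": {
  "plan": [
    [[0, 0, 0], [0, 0, 0]],
    [[0, 0, 0], [0, 0, 0]],
    [[0, 0, 0], [0, 0, 0]],
    [[0, 0, 0], [0, 0, 0]],
    [[0, 0, 0], [0, 0, 0]],
    [[0, 0, 0], [0, 0, 0]],
    [[0, 0, 0], [0, 0, 0]],
    [[0, 0, 0], [0, 0, 0]]
  ],
  "grip": 0,
  "squeeze": 30
}}

```text
clock: 10.05
position: [0.4011, 0.2276, 0.0162]
ee_rot: [1.213, 1.21, -1.203]
force: [-1.5, -0.6, 6.1]
width: 0.697
```

Emit:
{"name": "servo_tool", "arguments": {
  "plan": [
    [[0, 0, 4], [0, 0, 0]],
    [[0, 0, 8], [0, 0, 0]],
    [[0, 0, 12], [0, 0, 0]],
    [[4, -2, 12], [0, 0, 0]],
    [[8, -4, 12], [0, 0, 0]],
    [[12, -6, 12], [0, 0, 0]],
    [[16, -8, 12], [0, 0, 0]],
    [[18.7, -9.5, 12], [0, 0, 0]],
    [[18.7, -9.5, 12], [0, 0, 0]],
    [[18.7, -9.5, 12], [0, 0, 0]],
    [[18.7, -9.5, 12], [0, 0, 0]],
    [[18.7, -9.5, 12], [0, 0, 0]]
  ]
}}

```text
clock: 11.25
position: [0.587, 0.1337, 0.136]
ee_rot: [1.212, 1.212, -1.202]
force: [0.5, -0.4, -2.7]
width: 0.697
```

Emit:
{"name": "servo_tool", "arguments": {
  "plan": [
    [[0.1, -0.1, -2], [0, 0, 0]],
    [[0.1, -0.1, -4], [0, 0, 0]],
    [[0.1, -0.1, -6], [0, 0, 0]],
    [[0.1, -0.1, -7.5], [0, 0, 0]],
    [[0.1, -0.1, -8.7], [0, 0, 0]],
    [[0.1, -0.1, -9.5], [0, 0, 0]],
    [[0.1, -0.1, -9.9], [0, 0, 0]],
    [[0.1, -0.1, -10.1], [0, 0, 0]],
    [[0.1, -0.1, -10.2], [0, 0, 0]],
    [[0.1, -0.1, -10.3], [0, 0, 0]],
    [[0.1, -0.1, -10.3], [0, 0, 0]]
  ]
}}

```text
clock: 12.35
position: [0.5883, 0.1327, 0.0343]
ee_rot: [1.213, 1.212, -1.201]
force: [-4.4, -0.7, 6.6]
width: 0.695
```

Emit:
{"name": "servo_tool", "arguments": {
  "plan": [
    [[0, 0, 0], [0, 0, 0]],
    [[0, 0, 0], [0, 0, 0]],
    [[0, 0, 0], [0, 0, 0]],
    [[0, 0, 0], [0, 0, 0]],
    [[0, 0, 0], [0, 0, 0]],
    [[0, 0, 0], [0, 0, 0]]
  ],
  "grip": 1
}}

```text
clock: 12.95
position: [0.5883, 0.1327, 0.0342]
ee_rot: [1.213, 1.212, -1.202]
force: [0.1, 0.1, -0.8]
width: 1.002
```

Emit:
{"name": "servo_tool", "arguments": {
  "plan": [
    [[0, 0, 3], [0, 0, 0]],
    [[0, 0, 6], [0, 0, 0]],
    [[0, 0, 10], [0, 0, 0]],
    [[-2, -4, 12], [0, 0, 0]],
    [[-4, -8, 12], [0, 0, 0]],
    [[-6, -12, 12], [0, 0, 0]],
    [[-8, -16, 12], [0, 0, 0]],
    [[-10, -20, 12], [0, 0, 0]],
    [[-12, -24, 12], [0, 0, 0]],
    [[-14, -28, 12], [0, 0, 0]],
    [[-16, -32, 12], [0, 0, 0]],
    [[-18, -36, 12], [0, 0, 0]]
  ]
}}

```text
clock: 14.15
position: [0.4074, -0.2287, 0.1544]
ee_rot: [1.213, 1.211, -1.201]
force: [0.5, 0.0, -0.9]
width: 1.002
```

Emit:
{"name": "servo_tool", "arguments": {
  "plan": [
    [[-2, -3.5, 0], [0, 0, 0]],
    [[-2, -3.5, 0], [0, 0, 0]],
    [[-2, -3.5, 0], [0, 0, 0]]
  ]
}}

```text
clock: 14.45
position: [0.3869, -0.2644, 0.1545]
ee_rot: [1.215, 1.21, -1.203]
force: [0.0, 0.7, -0.4]
width: 1.0
```

```bash
python3 - <<'E'
from cell import arm
from h import *
p=arm.get_image("side"); t=p["frame"]; cv2.imwrite("pics/s3.png",cv2.resize(t[100:280,250:450],None,fx=3.3,fy=3.3))
o=arm.observe();print(o["position"],o["width"],o["joints"])
E
```

```text
[ 0.38757861 -0.263259    0.15437385] 1.0027715524197252 [ 0.04504838  0.28249021  0.55162807  2.06832389 -0.20750389  0.84084572
  0.72093828]
```

View pics/s3.png

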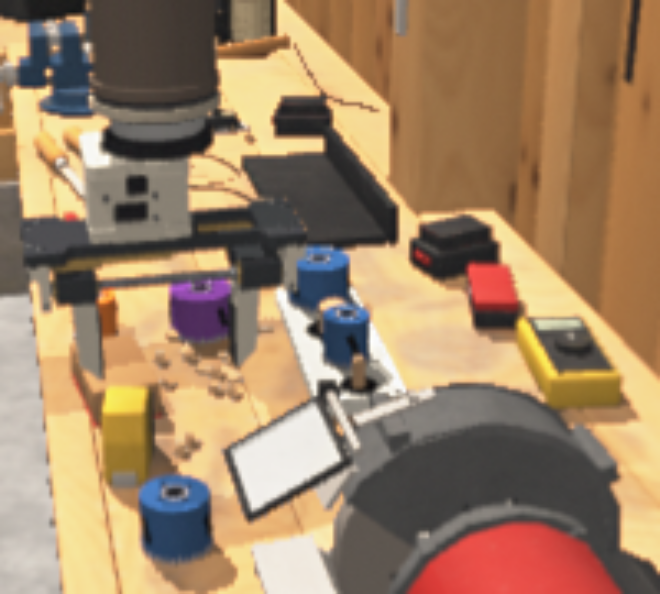

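saw_64 now sits on the thick dowel. Next is saw_54.

Emit:
{"name": "servo_tool", "arguments": {
  "plan": [
    [[0.1, 0.5, -4], [0, 0, 0]],
    [[0.1, 0.5, -8], [0, 0, 0]],
    [[0.1, 0.5, -11], [0, 0, 0]],
    [[0.1, 0.5, -13], [0, 0, 0]],
    [[0.1, 0.5, -13.9], [0, 0, 0]],
    [[0.1, 0.5, -13.9], [0, 0, 0]],
    [[0.1, 0.5, -13.9], [0, 0, 0]],
    [[0.1, 0.5, -13.9], [0, 0, 0]]
  ]
}}

```text
clock: 15.3
position: [0.3896, -0.2584, 0.0164]
ee_rot: [1.214, 1.21, -1.199]
force: [0.1, -0.1, 0.2]
width: 1.003
```

Emit:
{"name": "servo_tool", "arguments": {
  "plan": [
    [[0, 0, 0], [0, 0, 0]],
    [[0, 0, 0], [0, 0, 0]],
    [[0, 0, 0], [0, 0, 0]],
    [[0, 0, 0], [0, 0, 0]],
    [[0, 0, 0], [0, 0, 0]],
    [[0, 0, 0], [0, 0, 0]],
    [[0, 0, 0], [0, 0, 0]],
    [[0, 0, 0], [0, 0, 0]]
  ],
  "grip": 0,
  "squeeze": 30
}}

```text
clock: 16.1
position: [0.3895, -0.2584, 0.0164]
ee_rot: [1.214, 1.21, -1.199]
force: [-0.8, 0.4, 2.2]
width: 0.583
```

Emit:
{"name": "servo_tool", "arguments": {
  "plan": [
    [[0, 0, 4], [0, 0, 0]],
    [[0, 0, 8], [0, 0, 0]],
    [[0, 0, 12], [0, 0, 0]],
    [[2.5, 4, 12], [0, 0, 0]],
    [[5, 8, 12], [0, 0, 0]],
    [[7.5, 12, 12], [0, 0, 0]],
    [[10, 16, 12], [0, 0, 0]],
    [[12.5, 20, 12], [0, 0, 0]],
    [[15, 24, 12], [0, 0, 0]],
    [[17.5, 28, 12], [0, 0, 0]],
    [[19.6, 31.6, 12], [0, 0, 0]],
    [[19.6, 31.6, 12], [0, 0, 0]]
  ]
}}

```text
clock: 17.3
position: [0.5874, 0.0652, 0.1355]
ee_rot: [1.209, 1.215, -1.191]
force: [-1.0, 0.4, -1.9]
width: 0.583
```

Emit:
{"name": "servo_tool", "arguments": {
  "plan": [
    [[0, 0, 0], [0, 0, 0]],
    [[0, 0, 0], [0, 0, 0]]
  ]
}}

```text
clock: 17.5
position: [0.5868, 0.0655, 0.1349]
ee_rot: [1.208, 1.217, -1.192]
force: [1.1, 0.6, -1.4]
width: 0.584
```

Emit:
{"name": "servo_tool", "arguments": {
  "plan": [
    [[-0.1, -0.4, 0], [0, 0, 0]],
    [[-0.2, -0.8, -2], [0, 0, 0]],
    [[-0.2, -0.8, -4], [0, 0, 0]],
    [[-0.2, -0.8, -6], [0, 0, 0]],
    [[-0.2, -0.8, -7.5], [0, 0, 0]],
    [[-0.2, -0.8, -8.7], [0, 0, 0]],
    [[-0.2, -0.8, -9.4], [0, 0, 0]],
    [[-0.2, -0.8, -9.8], [0, 0, 0]],
    [[-0.2, -0.8, -10], [0, 0, 0]],
    [[-0.2, -0.8, -10.1], [0, 0, 0]],
    [[-0.2, -0.8, -10.2], [0, 0, 0]],
    [[-0.2, -0.8, -10.2], [0, 0, 0]]
  ]
}}

```text
clock: 18.7
position: [0.5851, 0.0576, 0.0344]
ee_rot: [1.209, 1.217, -1.191]
force: [-4.6, -0.3, 10.8]
width: 0.585
```

Emit:
{"name": "servo_tool", "arguments": {
  "plan": [
    [[0, 0, 0], [0, 0, 0]],
    [[0, 0, 0], [0, 0, 0]],
    [[0, 0, 0], [0, 0, 0]],
    [[0, 0, 0], [0, 0, 0]],
    [[0, 0, 0], [0, 0, 0]],
    [[0, 0, 0], [0, 0, 0]]
  ],
  "grip": 1
}}

```text
clock: 19.3
position: [0.5851, 0.0575, 0.0343]
ee_rot: [1.209, 1.217, -1.191]
force: [-0.4, -0.1, -0.2]
width: 0.998
```

Emit:
{"name": "servo_tool", "arguments": {
  "plan": [
    [[0, 0, 3], [0, 0, 0]],
    [[0, 0, 6], [0, 0, 0]],
    [[0, 0, 10], [0, 0, 0]],
    [[0, -4, 12], [0, 0, 0]],
    [[0, -8, 12], [0, 0, 0]],
    [[0.5, -12, 12], [0, 0, 0]],
    [[0.5, -16, 12], [0, 0, 0]],
    [[1, -20, 12], [0, 0, 0]],
    [[1, -24, 12], [0, 0, 0]],
    [[1, -28, 12], [0, 0, 0]],
    [[1.4, -31, 12], [0, 0, 0]],
    [[1.4, -33, 12], [0, 0, 0]]
  ]
}}

```text
clock: 20.5
position: [0.5986, -0.2757, 0.1543]
ee_rot: [1.21, 1.214, -1.193]
force: [0.2, -0.3, -1.3]
width: 0.997
```

Emit:
{"name": "servo_tool", "arguments": {
  "plan": [
    [[0, 0, 0], [0, 0, 0]],
    [[0, 0, 0], [0, 0, 0]]
  ]
}}

```text
clock: 20.7
position: [0.5983, -0.2758, 0.154]
ee_rot: [1.211, 1.214, -1.194]
force: [-1.1, 1.3, -0.4]
width: 0.999
```

```bash
python3 - <<'E'
from cell import arm
from h import *
p=arm.get_image("side"); t=p["frame"]; cv2.imwrite("pics/s4.png",cv2.resize(t[100:280,250:450],None,fx=3.3,fy=3.3))
p=arm.get_image("top"); t=p["frame"]; cv2.imwrite("pics/t4.png",cv2.resize(t[110:290,230:500],None,fx=2.9,fy=2.9))
o=arm.observe();print(o["position"],o["width"],o["ee_rot"])
from scipy.spatial.transform import Rotation as R
print(R.from_rotvec(o["ee_rot"]).as_matrix().round(3))
E
```

```text
[ 0.59895758 -0.27380008  0.15407609] 0.9996764166556229 [ 1.20980888  1.21628104 -1.19161256]
[[ 0.006  1.     0.012]
 [ 0.009  0.012 -1.   ]
 [-1.     0.007 -0.009]]
```

View pics/s4.png

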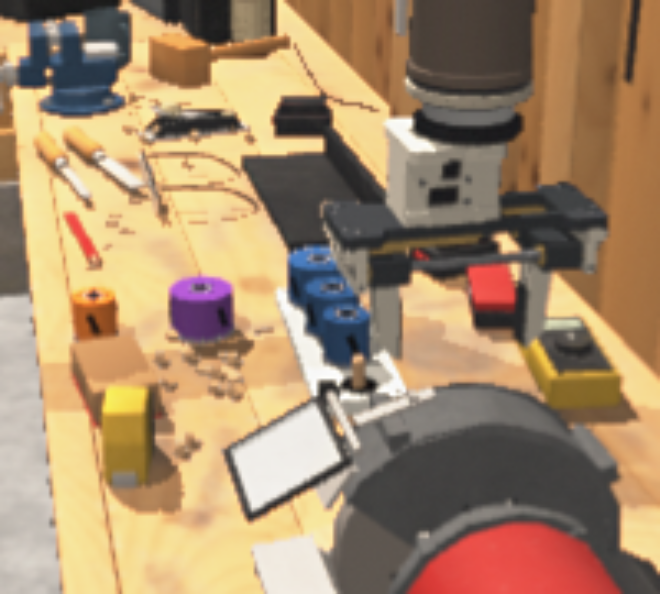

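View pics/t4.png

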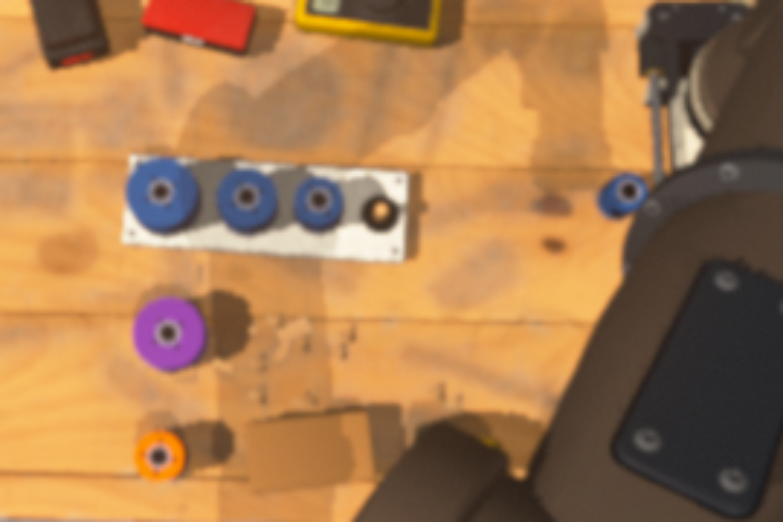

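Three saws are placed. saw_35 is still at (446.9,175.9), unchanged. Grasping it now.

Emit:
{"name": "servo_tool", "arguments": {
  "plan": [
    [[0, -0.5, 0], [0, 0, 0]],
    [[0, -0.8, -4], [0, 0, 0]],
    [[0, -0.8, -8], [0, 0, 0]],
    [[0, -0.8, -11], [0, 0, 0]],
    [[0, -0.8, -13], [0, 0, 0]],
    [[0, -0.8, -13.9], [0, 0, 0]],
    [[0, -0.8, -13.9], [0, 0, 0]],
    [[0, -0.8, -13.9], [0, 0, 0]]
  ]
}}

```text
clock: 21.6
position: [0.5997, -0.2818, 0.0161]
ee_rot: [1.21, 1.215, -1.191]
force: [0.7, 0.0, 0.3]
width: 1.0
```

Emit:
{"name": "servo_tool", "arguments": {
  "plan": [
    [[0, 0, 0], [0, 0, 0]],
    [[0, 0, 0], [0, 0, 0]],
    [[0, 0, 0], [0, 0, 0]],
    [[0, 0, 0], [0, 0, 0]],
    [[0, 0, 0], [0, 0, 0]],
    [[0, 0, 0], [0, 0, 0]],
    [[0, 0, 0], [0, 0, 0]],
    [[0, 0, 0], [0, 0, 0]],
    [[0, 0, 0], [0, 0, 0]]
  ],
  "grip": 0,
  "squeeze": 30
}}

```text
clock: 22.5
position: [0.5996, -0.2818, 0.016]
ee_rot: [1.21, 1.215, -1.191]
force: [1.2, -0.5, -0.9]
width: 0.366
```

Emit:
{"name": "servo_tool", "arguments": {
  "plan": [
    [[0, 0, 4], [0, 0, 0]],
    [[0, 0, 8], [0, 0, 0]],
    [[0, 0, 12], [0, 0, 0]],
    [[-0.5, 4, 12], [0, 0, 0]],
    [[-1, 8, 12], [0, 0, 0]],
    [[-1.5, 12, 12], [0, 0, 0]],
    [[-2, 16, 12], [0, 0, 0]],
    [[-2, 19, 12], [0, 0, 0]],
    [[-2, 21, 12], [0, 0, 0]],
    [[-2, 21.5, 12], [0, 0, 0]],
    [[-2, 21.5, 12], [0, 0, 0]],
    [[-2, 21.5, 12], [0, 0, 0]]
  ]
}}

```text
clock: 23.7
position: [0.5796, -0.0685, 0.136]
ee_rot: [1.21, 1.214, -1.192]
force: [-0.6, -0.5, -1.0]
width: 0.367
```

```bash
python3 - <<'E'
from cell import arm
from h import *
p=arm.get_image("side"); t=p["frame"]; cv2.imwrite("pics/s5.png",cv2.resize(t[100:280,250:450],None,fx=3.3,fy=3.3))
o=arm.observe();print(o["position"],o["width"],o["ee_rot"])
E
```

```text
[ 0.57953873 -0.0687691   0.13603966] 0.3648786606159569 [ 1.21068741  1.21359529 -1.19274107]
```

View pics/s5.png

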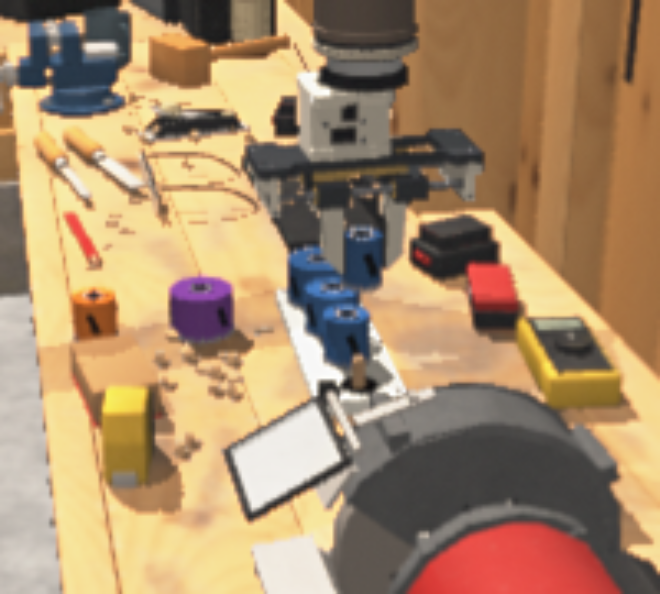

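Emit:
{"name": "servo_tool", "arguments": {
  "plan": [
    [[0, 0.6, 0], [0, 0, 0]],
    [[0, 0.6, -2], [0, 0, 0]],
    [[0, 0.6, -4], [0, 0, 0]],
    [[0, 0.6, -6], [0, 0, 0]],
    [[0, 0.6, -7.5], [0, 0, 0]],
    [[0, 0.6, -8.7], [0, 0, 0]],
    [[0, 0.6, -9.5], [0, 0, 0]],
    [[0, 0.6, -9.9], [0, 0, 0]],
    [[0, 0.6, -10.1], [0, 0, 0]],
    [[0, 0.6, -10.2], [0, 0, 0]],
    [[0, 0.6, -10.3], [0, 0, 0]],
    [[0, 0.6, -10.3], [0, 0, 0]]
  ]
}}

```text
clock: 24.95
position: [0.58, -0.0628, 0.0338]
ee_rot: [1.211, 1.213, -1.192]
force: [-0.8, -0.5, 2.8]
width: 0.365
```

Emit:
{"name": "servo_tool", "arguments": {
  "plan": [
    [[0, 0, 0], [0, 0, 0]],
    [[0, 0, 0], [0, 0, 0]],
    [[0, 0, 0], [0, 0, 0]],
    [[0, 0, 0], [0, 0, 0]],
    [[0, 0, 0], [0, 0, 0]],
    [[0, 0, 0], [0, 0, 0]],
    [[0, 0, 0], [0, 0, 0]]
  ],
  "grip": 1
}}

```text
clock: 25.65
position: [0.5801, -0.0627, 0.0338]
ee_rot: [1.211, 1.213, -1.192]
force: [0.8, -0.1, 1.9]
width: 0.929
```

Emit:
{"name": "servo_tool", "arguments": {
  "plan": [
    [[0, 0, 3], [0, 0, 0]],
    [[0, 0, 6], [0, 0, 0]],
    [[0, 0, 10], [0, 0, 0]],
    [[-3, -3, 13], [0, 0, 0]],
    [[-6, -6, 13], [0, 0, 0]],
    [[-10, -9, 13], [0, 0, 0]],
    [[-14, -12, 13], [0, 0, 0]],
    [[-18, -15, 13], [0, 0, 0]],
    [[-18, -19, 13], [0, 0, 0]],
    [[-18, -22, 13], [0, 0, 0]],
    [[-18, -22, 13], [0, 0, 0]],
    [[-18, -22, 13], [0, 0, 0]]
  ]
}}

```text
clock: 26.85
position: [0.3997, -0.283, 0.1637]
ee_rot: [1.212, 1.212, -1.193]
force: [-0.0, 0.6, -0.1]
width: 1.001
```

```bash
python3 - <<'E'
from cell import arm
from h import *
p=arm.get_image("side"); q=arm.get_image("top"); 
a=cv2.resize(p["frame"][150:240,310:410],(400,360),interpolation=cv2.INTER_CUBIC); b=cv2.resize(q["frame"][150:240,262:382],(400,300),interpolation=cv2.INTER_CUBIC)
b=cv2.copyMakeBorder(b,0,60,0,0,cv2.BORDER_CONSTANT); cv2.imwrite("pics/f.png",np.hstack([a,b]))
np.save("p1.npy",{"top":q,"side":p},allow_pickle=True)
print(arm.observe()["force"])
E
```

```text
[-0.60014458  1.01406444 -0.09078915]
```

View pics/f.png

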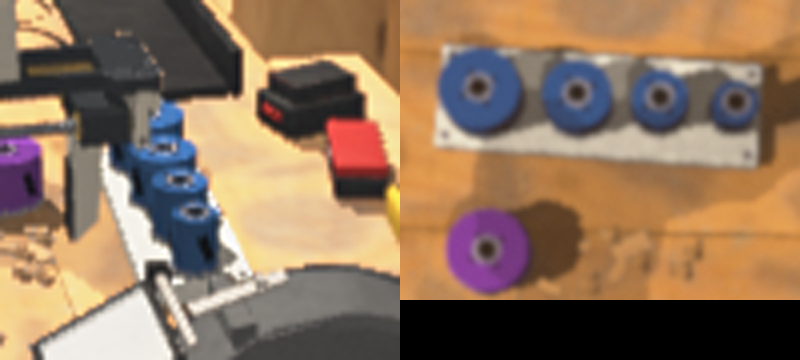

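```bash
python3 - <<'E'
from h import *
P=np.load("p1.npy",allow_pickle=True).item(); t,s=P["top"],P["side"]
tp=dict(s64=(478,87),s54=(577,92),s44=(660,97),s35=(736,101)); sp=dict(s54=(162,148),s44=(180,180),s35=(195,211))
ex=dict(s64=(.5885,.1326),s54=(.5851,.0577),s44=(.5822,-.0073),s35=(.5797,-.0632))
for k,(u,v) in tp.items():
    uv=((u-400)/3.333+262,v/3.333+150); X=onz(t,uv,.064)
    r=None
    if k in sp: r=tri(t,uv,s,(sp[k][0]/4+310,sp[k][1]/4+150))
    print(k,((X[:2]-ex[k])*1e3).round(1),r)
E
```

```text
s64 [-1.9  0. ] None
s54 [-1.1 -0.7] (array([0.58432118, 0.05707663, 0.0625966 ]), np.float64(0.00010915812482796673))
s44 [-1.   1.2] (array([ 0.58247785, -0.00628241,  0.06250628]), np.float64(0.0019242857224064408))
s35 [-0.6 -0.6] (array([ 0.57987462, -0.06393154,  0.0633067 ]), np.float64(0.0012078284747792164))
```

```bash
python3 -c "
from cell import arm
print(arm.sign_off())"
```

```text
the job is handed in; nothing more can be done
None
```

All four saws are back on the rack over their own dowels: 64 on 40, 54 on 30, 44 on 20 and 35 on 12. I handed the job in at about 27 s of the 104 s allowed. The purple and orange look-alikes were left where they stood.

**Final checks:**
- **Position:** in the last top view, each saw's axis is within about 2 mm of its dowel's measured axis (limit 12 mm).
- **Height:** from two views, the tops of saw_54, saw_44 and saw_35 stand at 62.5 to 63.3 mm. The expected height is 64 mm, so they agree within the calibration.
- **saw_64:** the gripper hid it in the last side view, so its height was not measured from two views. It touched down at the same tool height as the others, and an earlier side view showed it upright on its dowel.
- **Arm:** it ended clear of everything, with wrist force near zero.

**Disagreements:**
- The jaws read 33.7 mm on saw_35, against the stated 35 mm.
- saw_35's starting height could not be checked from two views because the grinder hid it in the side view.

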